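# Check the balloon lift gauge: pull to the green ring and turn the pan

### The arm

A 6-joint arm with a two-finger parallel gripper is mounted at the origin on a cart in front of the work surface, level with it; the furniture and walls round the work are solid. World frame = base frame: x ahead of the robot, y to its left, z up, the work surface at z = 0. Lengths are in mm, angles in rad, forces in N, time in s.
With the tool pointing down it reaches from about 275 to 750 mm from the base axis. Payload 10.2 kg.
Tool frame: the origin (TCP) lies midway between the tips of the shut fingers; the grasp point (between the pads) lies 19 mm behind it; z points along the fingers, y is the line along which they close (so a half turn about z gives the same grasp; the last joint's range is limited). The gripper opens to 88 mm and grips with 3 to 60 N. Pads are 18 mm wide; open, the fingers measure 123 mm over their backs; the gripper's body (75 mm by 187 mm) begins 45 mm behind the grasp point.
Start: joints at [1.103, 0.313, 1.498, -0, 1.331, -0.223], TCP at [127.253, 509.35, 238.72] pointing down, gripper open.
Joint ranges: [-2.94, 2.94], [-0.97, 2.17], [0.19, 2.56], [-1.23, 4.37], [0.02, 3.11], [-2.88, 2.88]. Speed limits (rad/s): [2.39, 2.39, 3.01, 3.14, 3.14, 3.14].

### API

Orientations are given as a unit quaternion [w, x, y, z].
In Python, from workcell import bot gives the robot as it stands. The module is installed in compiled form; this text tells all that it offers.
- The arm moves only by the tool send_rows, never from a script. Its argument "deltas" is a list of rows, each an object of numbers: "tx", "ty", "tz": the shift along the tool's x, y, z in mm; "turn": the turn about the tool's z in rad. In form: [{"tx": .., "ty": .., "tz": .., "turn": ..}, ...]. A call has 1 to 10 rows; each row shifts and turns the commanded pose from where the row before left it, along the tool's axes as they then stand; what a row does not reach is not made up. A row lasts 1/12 s, in which the tool goes at most 41.7 mm and 7.16 degrees, less where a joint would pass 70% of its speed; a pose out of reach is approached as far as the arm can. A call is refused whole if a number of a shift passes 41.7 or a number of a turn 0.125, either way. A call with a gripper value outside its range is refused whole. "grip" is the opening in per cent of the stroke, from 0 (shut) to 100 (fully open), set as the call begins (left out, the last holds). The fingers move at their own pace and stop on an object; the grip force is fixed at half the most. Time passes only in rows, so rows that do not move let the fingers close. It gives the time, the measured TCP pose, the force, the opening and the grip force at its end, in the units of the state.
- bot.observe(): the state, without advancing time (a new reading comes with each control period).
- bot.read_camera(name): name is "scene" or "top" or "wrist"; returns a dict with "pixels" (420x560x3 uint8, blue, green, red), "vertical_fov" (degrees; the focal length in pixels is half the picture's height over the tangent of half this angle, whatever the lens; pixels are square), "cx", "cy" (the principal point, pixels), "R" (3x3) and "t" (3): a world point X has camera coordinates R X + t. Camera axes: x right, y down, z forward; pixel columns grow to the right and rows downward; lengths in mm; the calibration is good to about 2 mm. The wrist camera is an equidistant fisheye: a pixel r from the principal point sees the ray r / f radians off the axis. A picture is of the moment at which its call begins. There is no depth.
- bot.sign_off(): hands the job in; it is judged then, once.
The state is a dict: "time": time; "joint_pos": joint angles; "joint_vel": joint speeds; "effort": joint torques, N m; "position": TCP position; "eef_rot": TCP orientation; "wrist_force": force on the tool from outside, world axes, zero at the start; "moment": the same for the moment, N m; "opening": finger opening in mm; "grasp_force": force on a finger pad.
Only numpy, scipy, OpenCV 4.12 (cv2) and the standard library are available. Lean on these libraries where they do the work, as an engineer would, in place of code of your own. Each camera call takes 0.05 s, during which the arm holds its last target. There are 200 camera calls.

### The job

Check the sprung lift gauge: take its white pan by the black handle bar and, without turning it yet, pull the pan gently straight up until the green ring on the tube has come right out of the grey drum while the red ring below it is still hidden. Keeping it pulled out there and level, turn the pan a quarter turn so that its blue tab points to the green-topped post, with the loose red ball staying in the middle of the pan all the time. Finish still holding the pan pulled up and turned like that (do not let go), and leave the other things on the table alone.

Things in the scene. Friction and masses are not known exactly. Their poses are not given: they have to be found in the camera images.
- gauge: lift gauge, fixed to the worktop: dark foot disc 112 mm across and a grey upright drum 72 mm across, rim 66 mm above the worktop. Origin at the centre of its underside, z up along the drum's axis; at the start the pan's blue tab points along the gauge's -x, and the two posts stand 108 mm out along its +y and -y, either way round. (The bunch of balloons to its right is solid: come from the front)
- gauge_tube (a joint): how far (m) the sprung tube is drawn up out of the drum; 0 at rest, end stop at 0.056. A spring pulls it down with about 2.5 N at rest and 7.5 N at 0.042. The tube is white with a green ring and lower down a red ring: the green ring is wholly out from 0.036, the red one begins to show at 0.048; 0.042 is midway
- dish: white dished pan, 134 mm across, 20 mm high, 0.14 to 0.28 kg, resting on the tube's flat top, underside 72 mm above the worktop. Origin at the centre of its underside, z up, -x towards its blue tab. A flanged stem under it hangs loosely in the tube: the pan turns freely, has 5 mm play sideways, and draws the tube up once it has risen 4 mm; it does not come off
- dish_grip (a point): middle of the pan's straight black handle bar, 90 mm above the pan's underside, over its centre. The bar is 12 mm wide (along the pan's x), 14 mm high and 70 mm long along the pan's y; wire bows lead from its ends down to the pan's rim. The space from the bar down to the ball's top is 47 mm
- dish_tab (a point): tip of the flat blue tab on the pan's rim, 85 mm from the pan's axis, 15 mm above its underside
- dish_seat (a point): bottom of the pan's hollow, at its centre, 3.5 mm above its underside; the hollow is a shallow cone rising outwards at about 10 degrees
- ball_center (a point): centre of the loose red ball, 32 mm across, about 30 g, lying in the middle of the pan
- post_green_top (a point): centre of the green ball, 22 mm across, on top of a thin fixed post, 66 mm above the worktop; 108 mm from the gauge's axis, on its +y or its -y side
- post_yellow_top (a point): the same with a yellow ball, on the opposite side of the gauge
- tape_dispenser_1: blue desk tape dispenser, 166 x 56 x 83 mm, near the left edge; origin at the centre of its underside; not part of the job
- sanitizer: white pump bottle with black pump, 75 x 78 x 238 mm, at the left behind the tape dispenser; origin at the centre of its underside; not part of the job
- stapler: red and black stapler, 135 x 34 x 46 mm, at the right near the front edge; origin at the centre of its underside; not part of the job
- masking_tape: roll of cream masking tape, 93 mm across, 24 mm high, at the back; origin at the centre of its underside; not part of the job
- jar_white_stuffed: open glass jar stuffed with white foil, 75 mm across, 174 mm high, at the back; origin at the centre of its underside; not part of the job
- balloon_weight_2: gold foil balloon weight, 45 mm across, 46 mm high, at the back; origin at the centre of its underside; not part of the job
Not all that is in view belongs to the job. Of the things shaped like the part that bears ball_center, the red one is meant.

How it is judged:
By the outcome, as a careful person would: the job done as asked, in the order asked, and still so for the second after the job is handed in, while the arm keeps its last pose, push and grip.
It also fails if it takes over 48 s, if anything falls off the work surface, if the arm or the gripper's body presses on something with over 40 N, if the wrist force passes 120 N, or if a joint passes its speed limit or range.

## Working session

There is one attempt and no reset: what is moved stays moved. The work goes in short steps, Python scripts to look and compute and a tool call to move; the robot and the scene stay as the last step left them, time stands still between calls to the robot, and variables do not carry over. Pictures are saved under pics/ and viewed, at most 10 in all, crops included, and the job is handed in when it is done.

Besides the shell and the picture viewer there is one more tool, called after ">>>" by a JSON object that holds its "fn" and its "kwargs", one argument or row to a line. send_rows: Moves the arm, as the interface text tells. Its arguments: {"type":"object","properties":{"deltas":{"type":"array"},"grip":{"type":"number"}},"required":["deltas"]}

```bash
mkdir -p pics; cat > h.py <<'E'
import numpy as np, cv2
from workcell import bot
def cam(n):
    c=bot.read_camera(n); c['R']=np.array(c['R']).reshape(3,3); c['t']=np.array(c['t']).ravel()
    c['img']=np.array(c['pixels'],np.uint8); c['f']=210/np.tan(np.radians(c['vertical_fov'])/2); return c
def ray(c,u,v):
    x=(u-c['cx'])/c['f']; y=(v-c['cy'])/c['f']
    return -c['R'].T@c['t'], c['R'].T@np.array([x,y,1.])
def atz(c,u,v,z):
    o,d=ray(c,u,v); return o+d*(z-o[2])/d[2]
def proj(c,X):
    p=c['R']@np.array(X,float)+c['t']; return c['cx']+c['f']*p[0]/p[2], c['cy']+c['f']*p[1]/p[2]
E
python3 - <<'E'
from h import *
a=cam('scene');b=cam('top')
cv2.imwrite('pics/s1.png',a['img']);cv2.imwrite('pics/t1.png',b['img'])
for c in(a,b):print(c['vertical_fov'],-c['R'].T@c['t'],c['R'][2])
print(bot.observe())
E
```

```text
52.30161862116369 [219.50105338 608.51757701 706.00412323] [ 0.39022145 -0.66110247 -0.64083598]
55.48852764085831 [451.1248979  -14.4207546  957.82102691] [ 1.51734370e-01 -7.49258532e-04 -9.88421023e-01]
{'time': 0.1, 'joint_pos': array([ 1.10258615e+00,  3.13398958e-01,  1.49833339e+00,  5.95604361e-06,
        1.33098562e+00, -2.23403089e-01]), 'joint_vel': array([-0.00085683, -0.00170896, -0.00167413,  0.00030909,  0.00010727,
        0.00057365]), 'effort': array([ 2.81107554e-03, -4.02809465e+01, -2.52643454e+01,  6.94912090e-02,
        3.43494094e-02, -6.87289730e-05]), 'position': array([127.15989287, 509.154094  , 238.22621546]), 'eef_rot': array([-1.93437089e-04,  1.22098802e-01,  9.92517791e-01, -5.28368994e-04]), 'wrist_force': array([-0.12381373, -0.80720611, -1.11011114]), 'moment': array([ 0.02177549, -0.01049969, -0.0363317 ]), 'grasp_force': 0.0, 'opening': 87.94161767104396}
```

View pics/s1.png

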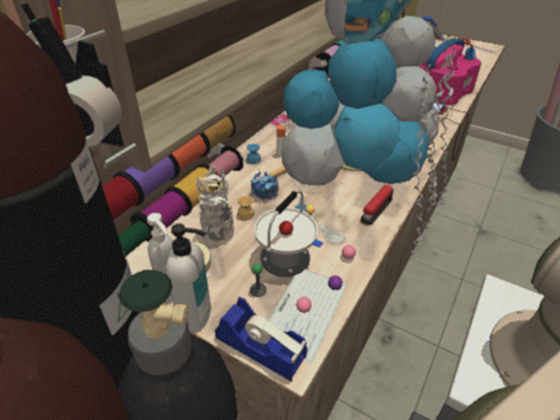

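View pics/t1.png

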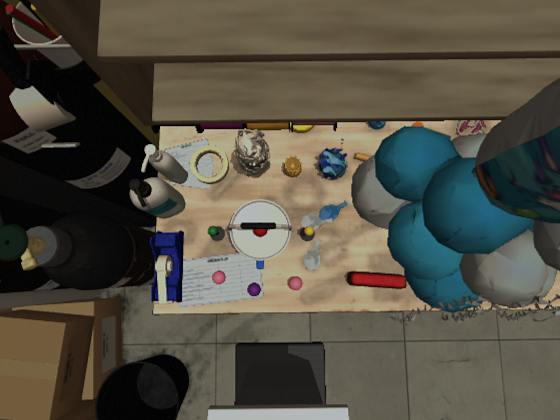

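The top view shows the gauge pan at about (260,229), the bar at (258,226), the red ball at (260,231), the blue tab at (260,265), the green post at (213,231) and the yellow post at (309,231). Things that could be taken for the ball: pink balls at (219,277) and (295,283), a purple one at (254,289) and the red stapler at (377,280). The red ball in the pan is the one meant. Next is one close crop.

```bash
python3 - <<'E'
from h import *
a=cv2.imread('pics/s1.png');b=cv2.imread('pics/t1.png')
p=cv2.resize(b[190:280,195:328],None,fx=6,fy=6,interpolation=2)[:, :798]
cv2.imwrite('pics/tc.png',p)
cv2.imwrite('pics/sc.png',cv2.resize(a[180:300,230:360],None,fx=5,fy=5,interpolation=2))
c=cam('top')
for n,u,v,z in[('tab',260,265,87),('green',213,231,66),('yellow',309,231,66),('bar',258,226,169),('pan rim c',260,229,92)]:print(n,atz(c,u,v,z))
E
```

```text
tab [467.03830839  31.23685717  87.        ]
green [544.3243321  137.41398326  66.        ]
yellow [541.61609173 -77.88526126  66.        ]
bar [542.41456988  30.56099803 169.        ]
pan rim c [544.69515715  30.61892953  92.        ]
```

View pics/tc.png

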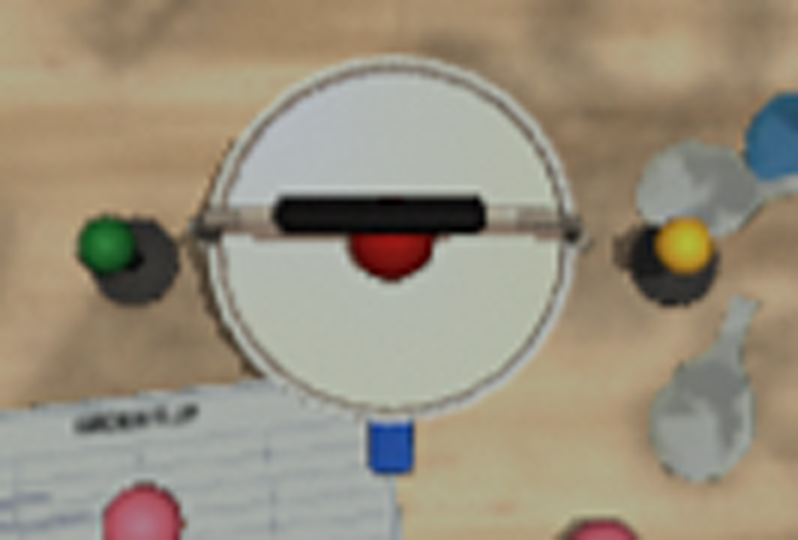

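View pics/sc.png

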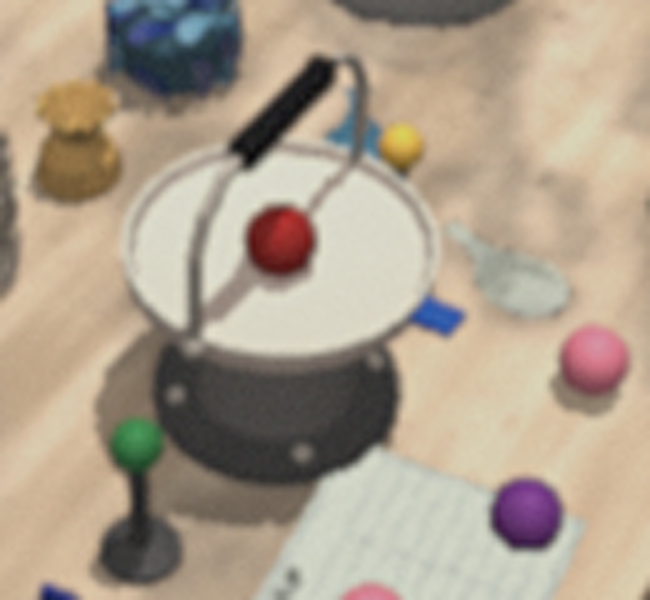

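The crops confirm it. The bar is at top pixel (258.2,225.8), lying along y, with the red ball under it. The green post is at +y and the tab points to −x, so the quarter turn is clockwise seen from above (+turn). The gauge axis is at about (543,30), and the posts measure 215 mm apart against 216 expected.

>>> {"fn": "send_rows", "kwargs": {
  "deltas": [
    {"tx": -10,"ty": -10},
    {"tx": -20,"ty": -20},
    {"tx": -20,"ty": -20},
    {"tx": -20,"ty": -20},
    {"tx": -20,"ty": -20},
    {"tx": -20,"ty": -20},
    {"tx": -20,"ty": -20},
    {"tx": -20,"ty": -20},
    {"tx": -20,"ty": -20},
    {"tx": -20,"ty": -20}
  ],
  "grip": 100
}}

```text
invalid input at $.deltas[0]: expected keys tx, ty, tz, turn
```

>>> {"fn": "send_rows", "kwargs": {
  "deltas": [
    {"tx": -20,"ty": -20},
    {"tx": -20,"ty": -20},
    {"tx": -20,"ty": -20},
    {"tx": -20,"ty": -20},
    {"tx": -20,"ty": -20},
    {"tx": -20,"ty": -20},
    {"tx": -20,"ty": -20},
    {"tx": -20,"ty": -20},
    {"tx": -20,"ty": -20},
    {"tx": -10,"ty": -10}
  ]
}}

```text
invalid input at $.deltas[0]: expected keys tx, ty, tz, turn
```

>>> {"fn": "send_rows", "kwargs": {
  "deltas": [
    {"turn": 0.12},
    {"turn": 0.12},
    {"turn": 0.12},
    {"turn": 0.12},
    {"turn": 0.12},
    {"turn": 0.12},
    {"turn": 0.12},
    {"turn": 0.12},
    {"turn": 0.12},
    {"turn": 0.12}
  ]
}}

```text
invalid input at $.deltas[0]: expected keys tx, ty, tz, turn
```

>>> {"fn": "send_rows", "kwargs": {
  "deltas": [
    {"turn": 0.12},
    {"turn": 0.018},
    {}
  ]
}}

```text
invalid input at $.deltas[0]: expected keys tx, ty, tz, turn
```

All four keys are required.

>>> {"fn": "send_rows", "kwargs": {
  "deltas": [
    {"tx": -10,"ty": -10,"tz": 0,"turn": 0},
    {"tx": -20,"ty": -20,"tz": 0,"turn": 0},
    {"tx": -20,"ty": -20,"tz": 0,"turn": 0},
    {"tx": -20,"ty": -20,"tz": 0,"turn": 0},
    {"tx": -20,"ty": -20,"tz": 0,"turn": 0},
    {"tx": -20,"ty": -20,"tz": 0,"turn": 0},
    {"tx": -20,"ty": -20,"tz": 0,"turn": 0},
    {"tx": -20,"ty": -20,"tz": 0,"turn": 0},
    {"tx": -20,"ty": -20,"tz": 0,"turn": 0},
    {"tx": -20,"ty": -20,"tz": 0,"turn": 0}
  ],
  "grip": 100
}}

```text
time: 0.98
position: [265.8, 277.7, 238.7]
eef_rot: [-0.0, 0.122, 0.993, -0.0]
wrist_force: [0.4, 0.1, 0.1]
opening: 88.1
grasp_force: 0.0
```

>>> {"fn": "send_rows", "kwargs": {
  "deltas": [
    {"tx": -20,"ty": -20,"tz": 0,"turn": 0},
    {"tx": -20,"ty": -20,"tz": 0,"turn": 0},
    {"tx": -20,"ty": -20,"tz": 0,"turn": 0},
    {"tx": -20,"ty": -20,"tz": 0,"turn": 0},
    {"tx": -20,"ty": -20,"tz": 0,"turn": 0},
    {"tx": -20,"ty": -20,"tz": 0,"turn": 0},
    {"tx": -20,"ty": -20,"tz": 0,"turn": 0},
    {"tx": -20,"ty": -20,"tz": 0,"turn": 0},
    {"tx": -20,"ty": -20,"tz": 0,"turn": 0},
    {"tx": -10,"ty": -10,"tz": 0,"turn": 0}
  ]
}}

```text
time: 1.82
position: [404.8, 46.3, 238.5]
eef_rot: [-0.0, 0.123, 0.992, -0.0]
wrist_force: [-0.5, 0.9, 0.5]
opening: 88.3
grasp_force: 0.0
```

>>> {"fn": "send_rows", "kwargs": {
  "deltas": [
    {"tx": 0,"ty": 0,"tz": 0,"turn": 0.12},
    {"tx": 0,"ty": 0,"tz": 0,"turn": 0.12},
    {"tx": 0,"ty": 0,"tz": 0,"turn": 0.12},
    {"tx": 0,"ty": 0,"tz": 0,"turn": 0.12},
    {"tx": 0,"ty": 0,"tz": 0,"turn": 0.12},
    {"tx": 0,"ty": 0,"tz": 0,"turn": 0.12},
    {"tx": 0,"ty": 0,"tz": 0,"turn": 0.12},
    {"tx": 0,"ty": 0,"tz": 0,"turn": 0.12},
    {"tx": 0,"ty": 0,"tz": 0,"turn": 0.12},
    {"tx": 0,"ty": 0,"tz": 0,"turn": 0.12}
  ]
}}

```text
time: 2.65
position: [403.7, 48.6, 238.6]
eef_rot: [-0.0, 0.663, 0.748, -0.0]
wrist_force: [0.6, 0.9, -0.6]
opening: 88.1
grasp_force: 0.0
```

>>> {"fn": "send_rows", "kwargs": {
  "deltas": [
    {"tx": 0,"ty": 0,"tz": 0,"turn": 0.12},
    {"tx": 0,"ty": 0,"tz": 0,"turn": 0.018},
    {"tx": 0,"ty": 0,"tz": 0,"turn": 0},
    {"tx": 0,"ty": 0,"tz": 0,"turn": 0}
  ]
}}

```text
time: 2.98
position: [403.8, 48.6, 238.7]
eef_rot: [-0.0, 0.71, 0.704, -0.0]
wrist_force: [-0.1, 0.6, 0.1]
opening: 88.0
grasp_force: 0.0
```

```bash
python3 - <<'E'
from h import *
from scipy.spatial.transform import Rotation as Ro
o=bot.observe();q=o['eef_rot'];print(Ro.from_quat(np.r_[q[1:],q[0]]).as_matrix().round(4),o['position'],o['joint_pos'])
c=cam('top')
for n,u,v,z in[('barL',195+274/6,190+216/6,169),('barR',195+485/6,190+215/6,169),('bar',258.2,225.8,169),('gr',212.5,230.8,66),('ye',309.2,230.8,66)]:print(n,atz(c,u,v,z))
w=cam('wrist');print(-w['R'].T@w['t'],w['R'][2],w['f'])
cv2.imwrite('pics/w1.png',w['img'])
E
```

```text
[[ 8.7e-03  1.0e+00 -2.0e-04]
 [ 1.0e+00 -8.7e-03  0.0e+00]
 [ 0.0e+00 -2.0e-04 -1.0e+00]] [403.76936069  48.60078474 238.65271654] [-1.70225148e-01  4.75827123e-02  1.81900549e+00 -5.96672487e-06
  1.27518449e+00 -1.61530150e-01]
barL [542.8484419   65.01287973 169.        ]
barR [542.30141426  -4.8845912  169.        ]
bar [542.8094468   30.16194031 169.        ]
gr [544.7889736  138.54171924  66.        ]
ye [542.06064858 -78.34415561  66.        ]
[403.40544886 113.9103411  383.59697359] [-0.00286974 -0.260292   -0.96552568] 325.19226210127806
```

View pics/w1.png

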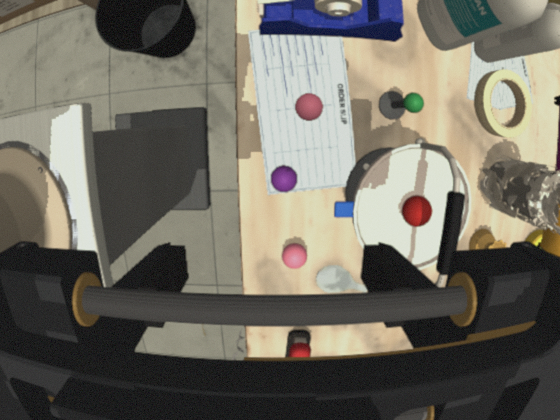

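The wrist view shows the pan at (411,205), the ball at (417,210), the bar's upper end at about (456,194), the green post at (413,102) and the tab at (344,209). I'll check my points against it by projection.

```bash
python3 - <<'E'
from h import *
w=cam('wrist')
def pf(X):
    p=w['R']@np.array(X,float)+w['t']; th=np.arctan2(np.hypot(p[0],p[1]),p[2]); a=np.arctan2(p[1],p[0])
    return w['cx']+w['f']*th*np.cos(a),w['cy']+w['f']*th*np.sin(a)
for n,X in dict(barL=(543,65,162),barC=(542.8,30,162),barR=(542.5,-5,162),green=(544.8,138,66),tab=(458,31,87),ball=(543.5,30,92)).items():print(n,np.round(pf(X),1))
E
```

```text
barL [454.3 193.9]
barC [448.4 236.4]
barR [441.2 275.5]
green [412.5 104. ]
tab [332.1 211.4]
ball [415.7 212.8]
```

>>> {"fn": "send_rows", "kwargs": {
  "deltas": [
    {"tx": -2.5,"ty": 20,"tz": 0,"turn": 0},
    {"tx": -2.5,"ty": 20,"tz": 0,"turn": 0},
    {"tx": -2.5,"ty": 20,"tz": 0,"turn": 0},
    {"tx": -2.5,"ty": 20,"tz": 0,"turn": 0},
    {"tx": -2.5,"ty": 20,"tz": 0,"turn": 0},
    {"tx": -2.5,"ty": 20,"tz": 0,"turn": 0},
    {"tx": -2.0,"ty": 20,"tz": 0,"turn": 0.004},
    {"tx": 0,"ty": 0,"tz": 0,"turn": 0},
    {"tx": 0,"ty": 0,"tz": 0,"turn": 0}
  ]
}}

```text
time: 3.88
position: [543.6, 29.9, 238.1]
eef_rot: [-0.0, 0.712, 0.702, -0.0]
wrist_force: [0.5, -0.0, 1.0]
opening: 88.1
grasp_force: 0.0
```

>>> {"fn": "send_rows", "kwargs": {
  "deltas": [
    {"tx": 0,"ty": 0,"tz": 16,"turn": 0},
    {"tx": 0,"ty": 0,"tz": 16,"turn": 0},
    {"tx": 0,"ty": 0,"tz": 16,"turn": 0},
    {"tx": 0,"ty": 0,"tz": 16,"turn": 0},
    {"tx": 0,"ty": 0,"tz": 16,"turn": 0},
    {"tx": 0,"ty": 0,"tz": 10,"turn": 0},
    {"tx": 0,"ty": 0,"tz": 5,"turn": 0},
    {"tx": 0,"ty": 0,"tz": 0,"turn": 0}
  ]
}}

```text
time: 4.55
position: [542.9, 30.1, 143.2]
eef_rot: [-0.001, 0.713, 0.702, -0.0]
wrist_force: [1.4, -0.7, -1.0]
opening: 88.2
grasp_force: 0.0
```

>>> {"fn": "send_rows", "kwargs": {
  "deltas": [
    {"tx": 0,"ty": 0,"tz": 0,"turn": 0},
    {"tx": 0,"ty": 0,"tz": 0,"turn": 0},
    {"tx": 0,"ty": 0,"tz": 0,"turn": 0},
    {"tx": 0,"ty": 0,"tz": 0,"turn": 0},
    {"tx": 0,"ty": 0,"tz": 0,"turn": 0},
    {"tx": 0,"ty": 0,"tz": 0,"turn": 0},
    {"tx": 0,"ty": 0,"tz": 0,"turn": 0},
    {"tx": 0,"ty": 0,"tz": 0,"turn": 0}
  ],
  "grip": 30
}}

```text
time: 5.22
position: [543.6, 29.9, 143.7]
eef_rot: [-0.0, 0.713, 0.701, 0.0]
wrist_force: [-0.2, 0.0, 1.0]
opening: 36.9
grasp_force: 0.0
```

```bash
python3 - <<'E'
from h import *
a=cam('scene');w=cam('wrist')
print(proj(a,(543,30,162)))
A=cv2.resize(a['img'][160:300,230:340],(470,598),interpolation=2);
B=cv2.resize(w['img'][150:420,205:355],(330,598),interpolation=2)
cv2.imwrite('pics/g1.png',np.hstack([A,B]))
E
```

```text
(np.float64(287.9709382151057), np.float64(202.5774329314273))
```

View pics/g1.png

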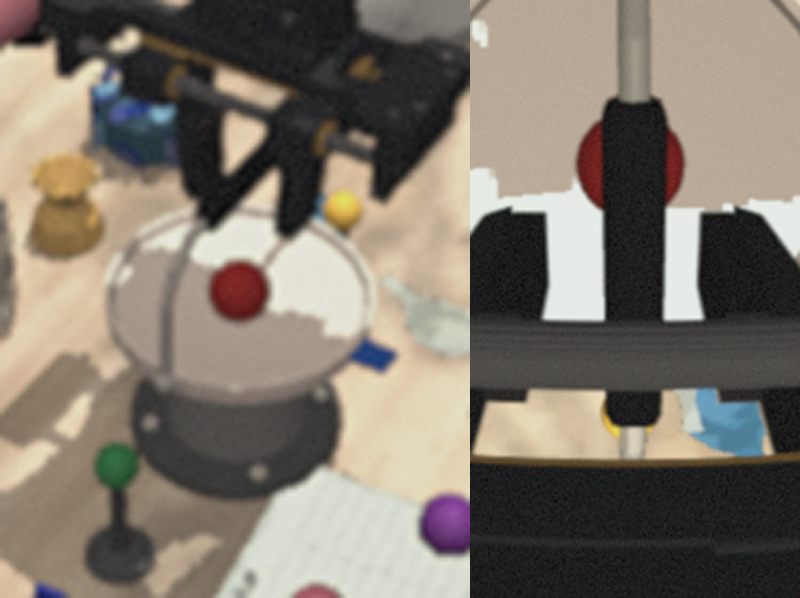

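The scene and wrist views show the bar between the fingers. In the wrist crop the bar is centred at x≈634 and the pad gap at x≈622, so the bar sits about 2 mm towards +x. I'll nudge over, then close in stages.

>>> {"fn": "send_rows", "kwargs": {
  "deltas": [
    {"tx": 0,"ty": 1,"tz": 0,"turn": 0},
    {"tx": 0,"ty": 1,"tz": 0,"turn": 0},
    {"tx": 0,"ty": 0,"tz": 0,"turn": 0},
    {"tx": 0,"ty": 0,"tz": 0,"turn": 0}
  ],
  "grip": 20
}}

```text
time: 5.65
position: [545.6, 29.9, 143.7]
eef_rot: [-0.0, 0.713, 0.701, -0.0]
wrist_force: [0.6, 0.6, 0.5]
opening: 17.9
grasp_force: 0.0
```

>>> {"fn": "send_rows", "kwargs": {
  "deltas": [
    {"tx": 0,"ty": 0,"tz": 0,"turn": 0},
    {"tx": 0,"ty": 0,"tz": 0,"turn": 0},
    {"tx": 0,"ty": 0,"tz": 0,"turn": 0}
  ],
  "grip": 16
}}

```text
time: 5.9
position: [545.6, 29.9, 143.7]
eef_rot: [0.0, 0.713, 0.701, -0.0]
wrist_force: [0.7, 0.8, -0.3]
opening: 14.3
grasp_force: 0.0
```

```bash
python3 - <<'E'
from h import *
w=cam('wrist');o=bot.observe();print(o['opening'],o['grasp_force'],o['position'])
cv2.imwrite('pics/g2.png',cv2.resize(w['img'][170:360,205:355],(470,598),interpolation=2))
E
```

```text
13.924243413542944 0.0 [545.60405878  29.86401813 143.7124314 ]
```

View pics/g2.png

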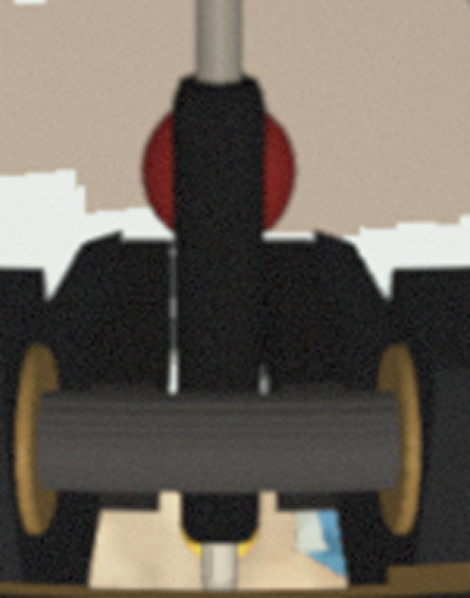

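Centred. Closing now, then lifting.

>>> {"fn": "send_rows", "kwargs": {
  "deltas": [
    {"tx": 0,"ty": 0,"tz": 0,"turn": 0},
    {"tx": 0,"ty": 0,"tz": 0,"turn": 0},
    {"tx": 0,"ty": 0,"tz": 0,"turn": 0},
    {"tx": 0,"ty": 0,"tz": 0,"turn": 0},
    {"tx": 0,"ty": 0,"tz": 0,"turn": 0},
    {"tx": 0,"ty": 0,"tz": 0,"turn": 0}
  ],
  "grip": 0
}}

```text
time: 6.45
position: [545.6, 29.9, 143.7]
eef_rot: [0.0, 0.713, 0.701, 0.0]
wrist_force: [0.8, -0.0, -1.2]
opening: 11.6
grasp_force: 30.0
```

>>> {"fn": "send_rows", "kwargs": {
  "deltas": [
    {"tx": 0,"ty": 0,"tz": -0.5,"turn": 0},
    {"tx": 0,"ty": 0,"tz": -1,"turn": 0},
    {"tx": 0,"ty": 0,"tz": -1,"turn": 0},
    {"tx": 0,"ty": 0,"tz": -1,"turn": 0},
    {"tx": 0,"ty": 0,"tz": -1,"turn": 0},
    {"tx": 0,"ty": 0,"tz": -1,"turn": 0},
    {"tx": 0,"ty": 0,"tz": -1,"turn": 0},
    {"tx": 0,"ty": 0,"tz": -1,"turn": 0},
    {"tx": 0,"ty": 0,"tz": -1,"turn": 0},
    {"tx": 0,"ty": 0,"tz": -1.5,"turn": 0}
  ]
}}

```text
time: 7.28
position: [545.5, 29.9, 153.6]
eef_rot: [-0.0, 0.713, 0.701, -0.0]
wrist_force: [0.2, -0.1, -5.7]
opening: 11.9
grasp_force: 30.0
```

>>> {"fn": "send_rows", "kwargs": {
  "deltas": [
    {"tx": 0,"ty": 0,"tz": -1.5,"turn": 0},
    {"tx": 0,"ty": 0,"tz": -1.5,"turn": 0},
    {"tx": 0,"ty": 0,"tz": -1.5,"turn": 0},
    {"tx": 0,"ty": 0,"tz": -1.5,"turn": 0},
    {"tx": 0,"ty": 0,"tz": -1.5,"turn": 0},
    {"tx": 0,"ty": 0,"tz": -1.5,"turn": 0},
    {"tx": 0,"ty": 0,"tz": -1.5,"turn": 0},
    {"tx": 0,"ty": 0,"tz": -1.5,"turn": 0},
    {"tx": 0,"ty": 0,"tz": -1.5,"turn": 0},
    {"tx": 0,"ty": 0,"tz": -1.5,"turn": 0}
  ]
}}

```text
time: 8.12
position: [545.5, 29.9, 168.8]
eef_rot: [-0.0, 0.713, 0.701, -0.0]
wrist_force: [-0.1, 0.2, -7.7]
opening: 11.3
grasp_force: 30.0
```

>>> {"fn": "send_rows", "kwargs": {
  "deltas": [
    {"tx": 0,"ty": 0,"tz": -1.5,"turn": 0},
    {"tx": 0,"ty": 0,"tz": -1.5,"turn": 0},
    {"tx": 0,"ty": 0,"tz": -1.5,"turn": 0},
    {"tx": 0,"ty": 0,"tz": -1.5,"turn": 0},
    {"tx": 0,"ty": 0,"tz": -1.5,"turn": 0},
    {"tx": 0,"ty": 0,"tz": -1.5,"turn": 0},
    {"tx": 0,"ty": 0,"tz": -1.5,"turn": 0},
    {"tx": 0,"ty": 0,"tz": -1,"turn": 0},
    {"tx": 0,"ty": 0,"tz": 0,"turn": 0},
    {"tx": 0,"ty": 0,"tz": 0,"turn": 0}
  ]
}}

```text
time: 8.95
position: [545.6, 29.9, 180.2]
eef_rot: [-0.0, 0.713, 0.701, -0.0]
wrist_force: [-0.1, -0.5, -8.6]
opening: 11.2
grasp_force: 30.0
```

>>> {"fn": "send_rows", "kwargs": {
  "deltas": [
    {"tx": 0,"ty": 0,"tz": -1,"turn": 0},
    {"tx": 0,"ty": 0,"tz": -1.5,"turn": 0},
    {"tx": 0,"ty": 0,"tz": -1.5,"turn": 0},
    {"tx": 0,"ty": 0,"tz": -1.5,"turn": 0},
    {"tx": 0,"ty": 0,"tz": -1.5,"turn": 0},
    {"tx": 0,"ty": 0,"tz": -1.5,"turn": 0},
    {"tx": 0,"ty": 0,"tz": -1,"turn": 0},
    {"tx": 0,"ty": 0,"tz": 0,"turn": 0},
    {"tx": 0,"ty": 0,"tz": 0,"turn": 0}
  ]
}}

```text
time: 9.7
position: [545.6, 29.9, 189.7]
eef_rot: [-0.0, 0.713, 0.701, -0.0]
wrist_force: [0.3, -0.7, -10.2]
opening: 11.1
grasp_force: 30.0
```

```bash
python3 - <<'E'
from h import *
a=cam('scene');b=cam('top');o=bot.observe();print(o['position'],o['wrist_force'])
A=cv2.resize(a['img'][160:300,230:340],(470,598),interpolation=2)
B=cv2.resize(b['img'][170:280,200:260],(326,598),interpolation=2)
cv2.imwrite('pics/l1.png',np.hstack([A,B]))
E
```

```text
[545.590998    29.86498452 189.69336919] [-0.16178582  0.24839146 -9.86394025]
```

View pics/l1.png

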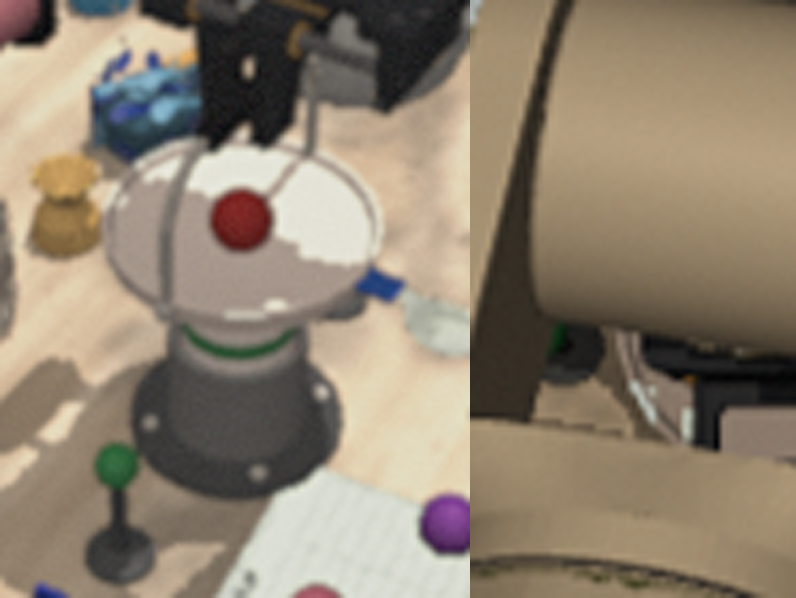

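The scene crop shows the green ring fully out at about (240,340) with white tube below it and no red. The ball is centred at (241,218). Now the quarter turn, slowly.

>>> {"fn": "send_rows", "kwargs": {
  "deltas": [
    {"tx": 0,"ty": 0,"tz": 0,"turn": 0.01},
    {"tx": 0,"ty": 0,"tz": 0,"turn": 0.02},
    {"tx": 0,"ty": 0,"tz": 0,"turn": 0.03},
    {"tx": 0,"ty": 0,"tz": 0,"turn": 0.03},
    {"tx": 0,"ty": 0,"tz": 0,"turn": 0.03},
    {"tx": 0,"ty": 0,"tz": 0,"turn": 0.03},
    {"tx": 0,"ty": 0,"tz": 0,"turn": 0.03},
    {"tx": 0,"ty": 0,"tz": 0,"turn": 0.03},
    {"tx": 0,"ty": 0,"tz": 0,"turn": 0.03},
    {"tx": 0,"ty": 0,"tz": 0,"turn": 0.03}
  ]
}}

```text
time: 10.63
position: [545.5, 29.9, 189.7]
eef_rot: [-0.0, 0.801, 0.598, -0.0]
wrist_force: [-0.6, 1.0, -10.1]
opening: 11.6
grasp_force: 30.0
```

>>> {"fn": "send_rows", "kwargs": {
  "deltas": [
    {"tx": 0,"ty": 0,"tz": 0,"turn": 0.03},
    {"tx": 0,"ty": 0,"tz": 0,"turn": 0.03},
    {"tx": 0,"ty": 0,"tz": 0,"turn": 0.03},
    {"tx": 0,"ty": 0,"tz": 0,"turn": 0.03},
    {"tx": 0,"ty": 0,"tz": 0,"turn": 0.03},
    {"tx": 0,"ty": 0,"tz": 0,"turn": 0.03},
    {"tx": 0,"ty": 0,"tz": 0,"turn": 0.03},
    {"tx": 0,"ty": 0,"tz": 0,"turn": 0.03},
    {"tx": 0,"ty": 0,"tz": 0,"turn": 0.03},
    {"tx": 0,"ty": 0,"tz": 0,"turn": 0.03}
  ]
}}

```text
time: 11.47
position: [545.5, 29.9, 189.7]
eef_rot: [-0.0, 0.882, 0.472, -0.0]
wrist_force: [-0.5, -0.4, -9.7]
opening: 11.3
grasp_force: 30.0
```

>>> {"fn": "send_rows", "kwargs": {
  "deltas": [
    {"tx": 0,"ty": 0,"tz": 0,"turn": 0.03},
    {"tx": 0,"ty": 0,"tz": 0,"turn": 0.03},
    {"tx": 0,"ty": 0,"tz": 0,"turn": 0.03},
    {"tx": 0,"ty": 0,"tz": 0,"turn": 0.03},
    {"tx": 0,"ty": 0,"tz": 0,"turn": 0.03},
    {"tx": 0,"ty": 0,"tz": 0,"turn": 0.03},
    {"tx": 0,"ty": 0,"tz": 0,"turn": 0.03},
    {"tx": 0,"ty": 0,"tz": 0,"turn": 0.03},
    {"tx": 0,"ty": 0,"tz": 0,"turn": 0.03},
    {"tx": 0,"ty": 0,"tz": 0,"turn": 0.03}
  ]
}}

```text
time: 12.3
position: [545.5, 30.0, 189.7]
eef_rot: [-0.0, 0.942, 0.335, -0.0]
wrist_force: [-0.7, 0.2, -9.9]
opening: 11.6
grasp_force: 30.0
```

>>> {"fn": "send_rows", "kwargs": {
  "deltas": [
    {"tx": 0,"ty": 0,"tz": 0,"turn": 0.03},
    {"tx": 0,"ty": 0,"tz": 0,"turn": 0.03},
    {"tx": 0,"ty": 0,"tz": 0,"turn": 0.03},
    {"tx": 0,"ty": 0,"tz": 0,"turn": 0.03},
    {"tx": 0,"ty": 0,"tz": 0,"turn": 0.03},
    {"tx": 0,"ty": 0,"tz": 0,"turn": 0.03},
    {"tx": 0,"ty": 0,"tz": 0,"turn": 0.03},
    {"tx": 0,"ty": 0,"tz": 0,"turn": 0.03},
    {"tx": 0,"ty": 0,"tz": 0,"turn": 0.03},
    {"tx": 0,"ty": 0,"tz": 0,"turn": 0.03}
  ]
}}

```text
time: 13.13
position: [545.6, 30.0, 189.6]
eef_rot: [-0.0, 0.982, 0.19, -0.0]
wrist_force: [0.3, 0.9, -9.4]
opening: 11.4
grasp_force: 30.0
```

>>> {"fn": "send_rows", "kwargs": {
  "deltas": [
    {"tx": 0,"ty": 0,"tz": 0,"turn": 0.03},
    {"tx": 0,"ty": 0,"tz": 0,"turn": 0.03},
    {"tx": 0,"ty": 0,"tz": 0,"turn": 0.03},
    {"tx": 0,"ty": 0,"tz": 0,"turn": 0.03},
    {"tx": 0,"ty": 0,"tz": 0,"turn": 0.03},
    {"tx": 0,"ty": 0,"tz": 0,"turn": 0.03},
    {"tx": 0,"ty": 0,"tz": 0,"turn": 0.03},
    {"tx": 0,"ty": 0,"tz": 0,"turn": 0.03},
    {"tx": 0,"ty": 0,"tz": 0,"turn": 0.03},
    {"tx": 0,"ty": 0,"tz": 0,"turn": 0.03}
  ]
}}

```text
time: 13.97
position: [545.6, 30.0, 189.7]
eef_rot: [-0.0, 0.999, 0.041, -0.0]
wrist_force: [0.0, 0.8, -10.1]
opening: 11.6
grasp_force: 30.0
```

>>> {"fn": "send_rows", "kwargs": {
  "deltas": [
    {"tx": 0,"ty": 0,"tz": 0,"turn": 0.03},
    {"tx": 0,"ty": 0,"tz": 0,"turn": 0.03},
    {"tx": 0,"ty": 0,"tz": 0,"turn": 0.02},
    {"tx": 0,"ty": 0,"tz": 0,"turn": 0.01},
    {"tx": 0,"ty": 0,"tz": 0,"turn": 0},
    {"tx": 0,"ty": 0,"tz": 0,"turn": 0},
    {"tx": 0,"ty": 0,"tz": 0,"turn": 0},
    {"tx": 0,"ty": 0,"tz": 0,"turn": 0}
  ]
}}

```text
time: 14.63
position: [545.6, 29.9, 189.7]
eef_rot: [-0.0, 1.0, -0.003, -0.0]
wrist_force: [0.4, 1.5, -9.9]
opening: 11.6
grasp_force: 30.0
```

```bash
python3 - <<'E'
from h import *
a=cam('scene');b=cam('wrist');o=bot.observe();print(o['position'],o['wrist_force'],o['eef_rot'],o['opening'],o['grasp_force'])
A=cv2.resize(a['img'][150:300,230:340],(430,586),interpolation=2)
B=cv2.resize(b['img'][:,150:410],(363,586))
cv2.imwrite('pics/f1.png',np.hstack([A,B]))
E
```

```text
[545.59672131  29.90868304 189.70494113] [ 0.09054334  1.45282529 -9.82853886] [-4.48432470e-05  9.99996751e-01 -2.54845511e-03 -3.30592938e-05] 11.450687456293963 30.00787105411291
```

View pics/f1.png

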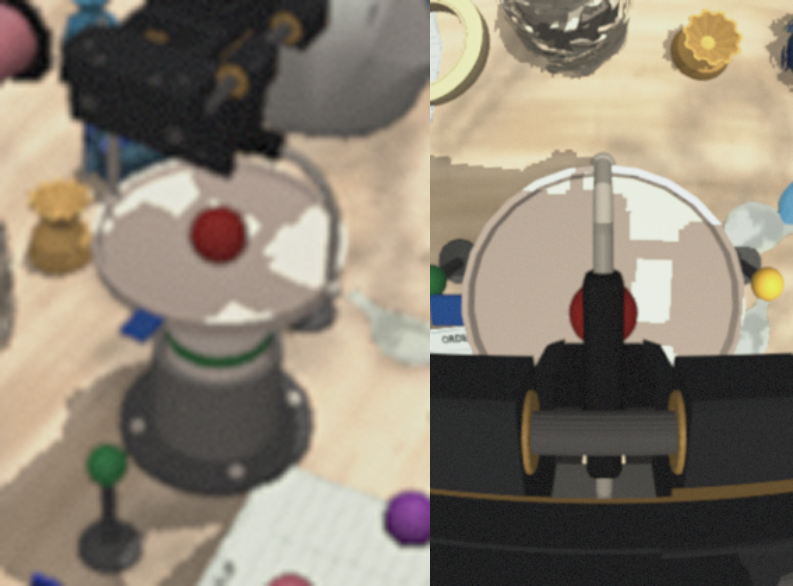

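The green ring at (218,355) is out with no red showing. The ball is centred at (218,236), and the tab at (143,325) points to the green post at (107,465). The pan is level and held at z 189.7.

```bash
python3 -c "
from workcell import bot;print(bot.sign_off())"
```

```text
the job is handed in; nothing more can be done
None
```

The job is handed in: the pan is still held, pulled up about 42 mm (worked out from the 46 mm lift) with the green ring out and the red hidden, and turned a quarter so the blue tab points to the green post, the ball still in the middle.

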